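# Lid the finished candle set

## Robot

A 7-joint arm with a two-finger parallel gripper is mounted at the origin on a cart in front of the work surface, level with it; the furniture and walls round the work are solid. World frame = base frame: x ahead of the robot, y to its left, z up, the work surface at z = 0. Lengths are in m, angles in rad, forces in N, time in s.
With the tool pointing down it reaches from about 0.4 to 0.85 m from the base axis. Payload 10.4 kg.
Tool frame: the origin (TCP) lies on the centre line of the jaws, within the pads' length; the fingertips stand r.finger_overhang ahead of it and the grasp point (between the pads) lies 5 mm behind it (r.finger_overhang is the distance from the TCP to the fingertips, in m); z points along the fingers, y is the line along which they close (so a half turn about z gives the same grasp; the last joint's range is limited). The gripper opens to 87 mm and grips with 3 to 60 N. Pads are 19 mm wide; open, the fingers measure 117 mm over their backs; the gripper's body (75 mm by 190 mm) begins 51 mm behind the grasp point.
Start: joints at [-1.267, 0.332, -0.065, 1.46, 0.022, 1.35, -0.088], TCP at [0.201, 0.592, 0.237] pointing down, gripper open.
Joint ranges: [-2.6, 2.6], [-0.5, 2.12], [-1.47, 1.34], [0.16, 2.42], [-1.27, 4.41], [0.06, 2.06], [-2.6, 2.6]. Speed limits (rad/s): [2.22, 2.22, 2.79, 2.79, 3.14, 3.14, 3.14].

## Interface

Orientations are given as a unit quaternion [x, y, z, w].
In Python, from bench import read_state, viewer, r gives the robot as it stands.
- The arm moves only by the tool carry_out, never from a script. Its argument "moves" is a list of rows, each a list of 6 numbers: the shift along the tool's x, y, z in units of 40 mm (1.0 is 40 mm), then the turn, a rotation vector about the tool's x, y, z in units of 8 degrees (1.0 is 8 degrees). A call has 1 to 20 rows; each row shifts and turns the commanded pose from where the row before left it, along the tool's axes as they then stand; what a row does not reach is not made up. A row lasts 1/8 s, in which the tool goes at most 62.5 mm and 10.7 degrees, less where a joint would pass 70% of its speed; a pose out of reach is approached as far as the arm can. A call is refused whole if a number of a shift passes 1 or a number of a turn 1, either way. A call with a gripper value outside its range is refused whole. "fingers" is the finger opening in mm, from 0 to 87, set as the call begins (left out, the last holds). The fingers move at their own pace and stop on an object; "force" is the grip in N (left out, the last holds). Time passes only in rows, so rows that do not move let the fingers close. It gives the time, the measured TCP pose, the force, the opening and the grip force at its end, in the units of the state.
- read_state(): the state, without advancing time (a new reading comes with each control period).
- viewer.camera(name): name is "scene" or "top" or "wrist"; returns a dict with "pixels" (384x512x3 uint8, red, green, blue), "range_z" (384x512 float32, m along the optical axis (not along the pixel's ray), 0 where there is no reading), "fx", "fy", "cx", "cy" (pixels), "xyz" and "orientation" of the camera in the world. Camera axes: x right, y down, z forward; pixel columns grow to the right and rows downward; lengths in m; the calibration is good to about 2 mm. A picture is of the moment at which its call begins.
- r.close_job(): hands the job in; it is judged then, once.
The state is a dict: "time": time; "joint_positions": joint angles; "joint_vel": joint speeds; "joint_torque": joint torques, N m; "ee_pos": TCP position; "eef_rot": TCP orientation; "ft_force": force on the tool from outside, world axes, zero at the start; "torque": the same for the moment, N m; "width": finger opening in m; "grip_force": force on a finger pad.
Only numpy, scipy, OpenCV 4.12 (cv2) and the standard library are available. Lean on these libraries where they do the work, as an engineer would, in place of code of your own. Each camera call takes 0.05 s, during which the arm holds its last target. There are 200 camera calls.

## Task

The four candles in the white tumblers have set and their walnut lids are piled in one stack. Take the stack apart and close each candle with the lid that fits it, plug down in the mouth and the disc flat on the rim all round, setting every lid down gently rather than dropping it. Leave the candles standing where they are, and do not shift the amber jar and the tin beside them.

Things in the scene. Friction and masses are not known exactly. Their poses are not given: they have to be found in the camera images.
- lid_large: The largest of four round dark walnut candle lids: a flat disc 68 mm across and 12 mm thick, with a plug 54 mm across under it that is 8 mm deep and tapers to 46 mm at its foot, two thin pale silicone rings round it (20 mm tall in all; loose, 45 g or so); it lies at the bottom of the stack, on the table. Origin: centre of the underside of the plug, z up; the disc's underside is 8 mm above it, the top 20 mm above it.
- lid_medium: The second largest of four round dark walnut candle lids: a flat disc 57 mm across and 12 mm thick, with a plug 43 mm across under it that is 8 mm deep and tapers to 35 mm at its foot, two thin pale silicone rings round it (20 mm tall in all; loose, 32 g or so); in the stack it lies on the 68 mm lid. Origin: centre of the underside of the plug, z up; the disc's underside is 8 mm above it, the top 20 mm above it.
- lid_small: The second smallest of four round dark walnut candle lids: a flat disc 46 mm across and 12 mm thick, with a plug 32 mm across under it that is 8 mm deep and tapers to 24 mm at its foot, two thin pale silicone rings round it (20 mm tall in all; loose, 22 g or so); in the stack it lies on the 57 mm lid. Origin: centre of the underside of the plug, z up; the disc's underside is 8 mm above it, the top 20 mm above it.
- lid_mini: The smallest of four round dark walnut candle lids: a flat disc 35 mm across and 12 mm thick, with a plug 21 mm across under it that is 8 mm deep and tapers to 13 mm at its foot, two thin pale silicone rings round it (20 mm tall in all; loose, 15 g or so); in the stack it lies on the 46 mm lid and is the topmost. Origin: centre of the underside of the plug, z up; the disc's underside is 8 mm above it, the top 20 mm above it.
- candle_large: The largest of four white ceramic tumblers, each an open cylinder filled with set cream wax and a short wick: 65 mm across outside, 78 mm tall, mouth 59 mm across (wall 3 mm), wax 20 mm below the rim, wick ending 13 mm below the rim. Loose, 380 g or so. The 68 mm lid belongs to it: its plug drops into the mouth with 2.5 mm to spare all round and its disc rests on the rim, overhanging it by 1.5 mm. Origin: centre of the underside, z up; the rim is 78 mm above it.
- candle_medium: The second largest of four white ceramic tumblers, each an open cylinder filled with set cream wax and a short wick: 54 mm across outside, 70 mm tall, mouth 48 mm across (wall 3 mm), wax 20 mm below the rim, wick ending 13 mm below the rim. Loose, 260 g or so. The 57 mm lid belongs to it: its plug drops into the mouth with 2.5 mm to spare all round and its disc rests on the rim, overhanging it by 1.5 mm. Origin: centre of the underside, z up; the rim is 70 mm above it.
- candle_small: The second smallest of four white ceramic tumblers, each an open cylinder filled with set cream wax and a short wick: 43 mm across outside, 62 mm tall, mouth 37 mm across (wall 3 mm), wax 20 mm below the rim, wick ending 13 mm below the rim. Loose, 170 g or so. The 46 mm lid belongs to it: its plug drops into the mouth with 2.5 mm to spare all round and its disc rests on the rim, overhanging it by 1.5 mm. Origin: centre of the underside, z up; the rim is 62 mm above it.
- candle_mini: The smallest of four white ceramic tumblers, each an open cylinder filled with set cream wax and a short wick: 32 mm across outside, 54 mm tall, mouth 26 mm across (wall 3 mm), wax 20 mm below the rim, wick ending 13 mm below the rim. Loose, 100 g or so. The 35 mm lid belongs to it: its plug drops into the mouth with 2.5 mm to spare all round and its disc rests on the rim, overhanging it by 1.5 mm. Origin: centre of the underside, z up; the rim is 54 mm above it.
- amber_jar: A closed amber glass jar with a black screw lid, 68 mm across and 78 mm tall, that stands near the stack of lids and stays where it is. Origin: centre of the underside, z up. (Similar jars stand farther off, outside the work.)
- wick_tin: A round pale metal tin, 68 mm across and 36 mm tall, that stands near the stack of lids and stays where it is. Origin: centre of the underside, z up.
Not all that is in view belongs to the job. What is shaped like the lid_large but yellow is not meant.

How it is judged:
At the end, for the whole second after the job is handed in: Each of the four lids sits on its own candle: its centre within 6 mm of the tumbler's axis, its disc on the rim (height within 2.5 mm of fully seated), lid and tumbler upright within 4 degrees; every tumbler stands on the table within 30 mm of where it began; lids released and all at rest (horizontal distance between lid_large and candle_large below 0.006 m and z of lid_large in the frame of candle_large between 0.067 and 0.0725 m and angle between each of lid_large, candle_large, lid_medium, candle_medium, lid_small, candle_small, lid_mini, candle_mini's own z axis and vertical below 0.07 rad and height (world z) of each of candle_large, candle_medium, candle_small, candle_mini below 0.006 m and distance of each of candle_large, candle_medium, candle_small, candle_mini from where it was at the start of the episode below 0.03 m and linear speed of each of lid_large, candle_large, lid_medium, candle_medium, lid_small, candle_small, lid_mini, candle_mini below 0.02 m/s and contact force between the fingers and lid_large below 0.1 N and horizontal distance between lid_medium and candle_medium below 0.006 m and z of lid_medium in the frame of candle_medium between 0.059 and 0.0645 m and contact force between the fingers and lid_medium below 0.1 N and horizontal distance between lid_small and candle_small below 0.006 m and z of lid_small in the frame of candle_small between 0.051 and 0.0565 m and contact force between the fingers and lid_small below 0.1 N and horizontal distance between lid_mini and candle_mini below 0.006 m and z of lid_mini in the frame of candle_mini between 0.043 and 0.0485 m and contact force between the fingers and lid_mini below 0.1 N); the robot touches nothing.
It fails at once if a lid is dropped (falls free for more than about 2 cm) or thrown ((linear speed of lid_large above 0.65 m/s and contact force between the fingers and lid_large below 0.02 N) or (linear speed of lid_medium above 0.65 m/s and contact force between the fingers and lid_medium below 0.02 N) or (linear speed of lid_small above 0.65 m/s and contact force between the fingers and lid_small below 0.02 N) or (linear speed of lid_mini above 0.65 m/s and contact force between the fingers and lid_mini below 0.02 N)).
It fails at once if a candle is tipped by more than about 20 degrees (angle between any of candle_large, candle_medium, candle_small, candle_mini's own z axis and vertical above 0.35 rad).
It fails at once if a lid is slammed or rammed onto its candle with more than 80 N (contact force between candle_large and lid_large above 80 N or contact force between candle_medium and lid_medium above 80 N or contact force between candle_small and lid_small above 80 N or contact force between candle_mini and lid_mini above 80 N).
It fails at once if the amber jar or the tin beside the work is shifted by more than 15 mm (distance of any of amber_jar, wick_tin from where it was at the start of the episode above 0.015 m).
It also fails if it takes over 96 s, if anything falls off the work surface, if the arm or the gripper's body presses on something with over 40 N, if the wrist force passes 120 N, or if a joint passes its speed limit or range.

## Working session

There is one attempt and no reset: what is moved stays moved. The work goes in short steps, Python scripts to look and compute and a tool call to move; the robot and the scene stay as the last step left them, time stands still between calls to the robot, and variables do not carry over. Pictures are saved under pics/ and viewed, at most 14 in all, crops included, and the job is handed in when it is done.

Besides the shell and the picture viewer there is one more tool, called after "Call:" as a command line: name --pt "numbers of a row" for each row, then --argument value for the rest. carry_out: Moves the arm, as the interface text tells. Its arguments: {"type":"object","properties":{"moves":{"type":"array","items":{"type":"array","items":{"type":"number"}}},"fingers":{"type":"number"},"force":{"type":"number"}},"required":["moves"]}

```bash
mkdir -p pics; ls; python3 - <<'E'
from bench import read_state, viewer, r
import cv2,numpy as np
s=read_state();print(s['time'],s['ee_pos'],s['eef_rot'],s['width'],r.finger_overhang)
for n in ['top','scene']:
    c=viewer.camera(n);cv2.imwrite(f'pics/{n}0.png',c['pixels'][:,:,::-1]);np.savez(f'{n}0.npz',**c)
    print(n,c['fx'],c['cx'],c['cy'],c['xyz'],c['orientation'])
E
```

```text
pics
0.0 [0.20055086 0.59156355 0.23574463] [ 1.62694865e-01  9.86676179e-01 -7.02499916e-04 -7.50905627e-05] 0.08685225763814203 0.014
top 487.3080843859114 254.4831958503009 200.62497193995776 [ 0.32641026 -0.01186058  1.18276266] [ 0.71126869 -0.6962239   0.06177347 -0.07451958]
scene 443.10639169227153 248.15774274881736 195.4809680425465 [-0.13361668 -0.3599755   0.59856576] [ 0.7561185  -0.46229741  0.24459779 -0.39336731]
```

View pics/top0.png

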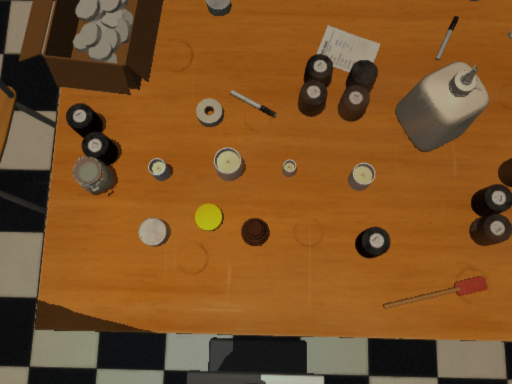

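View pics/scene0.png

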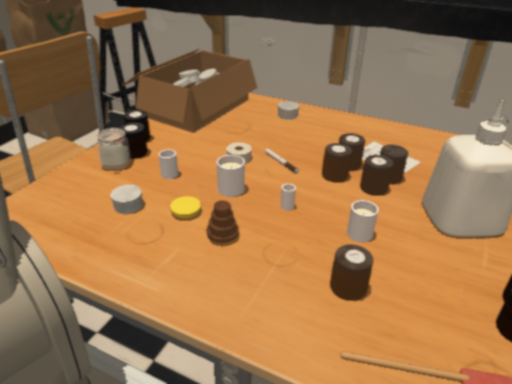

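The top view shows the lid stack at (255,231), and the candles: small (158,168), large (228,163), mini (289,167) and medium (362,176). The tin is at (152,232) and the jar at (373,242). The scene view confirms this. Next I measure them from the depth.

```bash
cat > h.py <<'E'
import numpy as np, cv2
from scipy.spatial.transform import Rotation as R
from scipy.optimize import least_squares
def cloud(c):
    z=np.asarray(c['range_z'],float);v,u=np.indices(z.shape)
    p=np.stack([(u-c['cx'])/c['fx']*z,(v-c['cy'])/c['fy']*z,z],-1)
    return p@R.from_quat(c['orientation']).as_matrix().T+c['xyz']
def proj(c,p):
    q=(np.asarray(p)-c['xyz'])@R.from_quat(c['orientation']).as_matrix()
    return np.array([c['fx']*q[0]/q[2]+c['cx'],c['fy']*q[1]/q[2]+c['cy']])
def circ(P):  # min enclosing circle of xy, m
    (x,y),rad=cv2.minEnclosingCircle((P[:,:2]*1000).astype(np.float32));return np.round([x,y,2*rad],1)
E
python3 - <<'E'
from h import *
for n in ['top','scene']:
    c=dict(np.load(n+'0.npz'));P=cloud(c);ok=c['range_z']>0
    if n=='top':
        near={}
        for k,(u,v) in dict(small=(158,168),large=(228,163),mini=(289,167),med=(362,176),stack=(255,231),yel=(208,216),tin=(152,232),jar=(373,242)).items(): near[k]=P[v-2:v+3,u-2:u+3].reshape(-1,3).mean(0)
    print(n)
    for k,zt in dict(small=.062,large=.078,mini=.054,med=.070,stack=.08,yel=.02,tin=.036,jar=.078).items():
        d=np.hypot(P[...,0]-near[k][0],P[...,1]-near[k][1])<.05
        zs=P[d&ok][:,2]
        m=d&ok&(abs(P[...,2]-zt)<.006)
        Q=P[m]
        print(k,near[k].round(3),'z95..',np.percentile(zs,[50,98]).round(3),len(Q),circ(Q) if len(Q)>3 else '',(Q.mean(0)*1000).round(1) if len(Q) else '')
    if n=='top':
        for zt in (.02,.035,.05,.065):
            d=np.hypot(P[...,0]-near['stack'][0],P[...,1]-near['stack'][1])<.05
            Q=P[d&ok&(P[...,2]>zt-.005)];print('stack>',zt,len(Q),circ(Q))
E
```

```text
top
small [0.625 0.247 0.041] z95.. [0.001 0.062] 84 [624.5 246.5  43.5] [623.9 247.   60.9]
large [0.637 0.076 0.058] z95.. [0.05  0.079] 125 [638.6  76.8  65.9] [638.8  77.3  76.5]
mini [ 0.636 -0.071  0.034] z95.. [-0.     0.053] 55 [635.1 -70.4  32.2] [635.4 -69.7  52.8]
med [ 0.613 -0.244  0.05 ] z95.. [0.002 0.07 ] 104 [ 614.6 -243.7   54.4] [ 613.9 -244.3   68.7]
stack [0.471 0.008 0.08 ] z95.. [0.003 0.081] 177 [478.5   9.1  34.4] [478.4   8.8  79.4]
yel [0.506 0.118 0.065] z95.. [0.003 0.023] 597 [512.8 123.7  68. ] [512.5 123.5  19.3]
tin [0.47  0.253 0.036] z95.. [0.018 0.039] 630 [471.9 254.   68.9] [471.3 253.2  35.6]
jar [ 0.447 -0.25   0.121] z95.. [0.029 0.08 ] 638 [ 455.7 -265.5   65.8] [ 455.4 -265.6   76.5]
stack> 0.02 603 [478.6   9.7  67.1]
stack> 0.035 449 [477.3   9.3  57. ]
stack> 0.05 309 [475.4   8.7  51.5]
stack> 0.065 223 [478.8   9.2  44.9]
scene
small [0.625 0.247 0.041] z95.. [0.001 0.062] 107 [625.4 244.8  47.1] [624.1 243.   60.4]
large [0.637 0.076 0.058] z95.. [0.04  0.079] 183 [639.8  73.9  69.1] [637.2  74.3  76.2]
mini [ 0.636 -0.071  0.034] z95.. [0.001 0.054] 86 [636.8 -73.6  34.7] [634.9 -73.9  52.3]
med [ 0.613 -0.244  0.05 ] z95.. [0.026 0.07 ] 199 [ 614.1 -245.8   58.6] [ 614.6 -246.6   68.2]
stack [0.471 0.008 0.08 ] z95.. [0.02  0.081] 180 [479.9   6.7  38. ] [476.7   4.4  79.4]
yel [0.506 0.118 0.065] z95.. [0.003 0.022] 482 [513.7 119.8  71.3] [510.1 118.2  20. ]
tin [0.47  0.253 0.036] z95.. [0.019 0.038] 477 [471.5 250.5  70.7] [469.4 247.7  36.1]
jar [ 0.447 -0.25   0.121] z95.. [0.037 0.079] 821 [ 456.1 -268.6   67. ] [ 452.8 -268.5   77.1]
```

Call:
carry_out --pt "0 0 0 0 0 -0.78" --pt "0 0 0 0 0 -0.78" --pt "0 0 0 0 0 -0.78" --pt "-0.43 -0.91 0 0 0 0" --pt "-0.43 -0.91 0 0 0 0" --pt "-0.43 -0.91 0 0 0 0" --pt "-0.43 -0.91 0 0 0 0" --pt "-0.43 -0.91 0 0 0 0" --pt "-0.43 -0.91 0 0 0 0" --pt "-0.43 -0.91 0 0 0 0" --pt "-0.43 -0.91 0 0 0 0" --pt "-0.43 -0.91 0 0 0 0" --pt "-0.43 -0.91 0 0 0 0" --pt "-0.43 -0.91 0 0 0 0" --pt "-0.43 -0.91 0 0 0 0" --pt "-0.43 -0.91 0 0 0 0" --pt "-0.43 -0.91 0 0 0 0" --pt "-0.43 -0.91 0 0 0 0" --pt "-0.43 -0.91 0 0 0 0" --fingers 87

```text
time: 2.48
ee_pos: [0.476, 0.0083, 0.2364]
eef_rot: [-0.0, 1.0, 0.0, -0.0]
ft_force: [0.5, -0.7, -0.3]
width: 0.0865
grip_force: 0.0
```

```bash
python3 - <<'E'
from bench import read_state, viewer, r
from h import *
s=read_state();print(s['time'],s['ee_pos'].round(4),s['eef_rot'].round(4))
c=viewer.camera('wrist');cv2.imwrite('pics/w1.png',c['pixels'][:,:,::-1]);np.savez('w1.npz',**c)
print(c['fx'],c['xyz'],c['orientation'])
P=cloud(c);ok=c['range_z']>0
d=ok&(np.hypot(P[...,0]-.4785,P[...,1]-.009)<.06)
for zt,w in ((.08,.35),(.06,.5),(.04,.5),(.02,.6)):
    Q=P[d&(abs(P[...,2]-zt)<.004)];print(zt,len(Q),circ(Q) if len(Q)>3 else '', Q.mean(0).round(4))
E
```

```text
2.475 [0.476  0.0083 0.2364] [-0.e+00  1.e+00  1.e-04 -1.e-04]
302.7184505390617 [0.40545938 0.00878799 0.38579085] [0.70111954 0.70069327 0.09309916 0.09377035]
0.08 852 [479.1   7.5  35.2] [0.4782 0.0074 0.081 ]
0.06 437 [478.9   7.8  45.7] [0.4694 0.0086 0.0609]
0.04 516 [477.2   7.5  56.8] [0.4639 0.0072 0.0409]
0.02 459 [478.6   8.   67.6] [0.4656 0.0109 0.0209]
```

Call:
carry_out --pt "-0.08 0 0.66 0 0 0" --pt "0 0 0.8 0 0 0" --pt "0 0 0.8 0 0 0" --pt "0 0 0.8 0 0 0" --pt "0 0 0.6 0 0 0" --pt "0 0 0.3 0 0 0" --pt "0 0 0 0 0 0" --pt "0 0 0 0 0 0" --fingers 50

```text
time: 3.52
ee_pos: [0.4796, 0.0096, 0.079]
eef_rot: [0.0, 1.0, 0.0, 0.001]
ft_force: [-0.1, 1.1, 1.0]
width: 0.0503
grip_force: 0.0
```

Call:
carry_out --pt "0 0 0 0 0 0" --pt "0 0 0 0 0 0" --pt "0 0 0 0 0 0" --pt "0 0 0 0 0 0" --fingers 30 --force 8

```text
time: 4.03
ee_pos: [0.4793, 0.0096, 0.0784]
eef_rot: [0.0, 1.0, 0.0, 0.0]
ft_force: [-0.6, -0.2, 4.2]
width: 0.0347
grip_force: 8.0
```

Call:
carry_out --pt "0 0 -0.3 0 0 0" --pt "0 0 -0.5 0 0 0" --pt "0 0 -0.6 0 0 0" --pt "0 0 -0.6 0 0 0" --pt "-0.65 -0.33 0 0 0 0" --pt "-0.65 -0.33 0 0 0 0" --pt "-0.65 -0.33 0 0 0 0" --pt "-0.65 -0.33 0 0 0 0" --pt "-0.65 -0.33 0 0 0 0" --pt "-0.65 -0.33 0 0 0 0" --pt "0 0 0 0 0 0" --pt "0 0 0 0 0 0"

```text
time: 5.52
ee_pos: [0.6345, -0.0694, 0.1583]
eef_rot: [0.0, 1.0, 0.0, -0.0]
ft_force: [0.3, -0.1, -0.0]
width: 0.0344
grip_force: 8.0
```

```bash
cat >> h.py <<'E'
def rimfit(c,x,y,zr,D):
    """rim centre by fitting circle of known D to points at rim height near (x,y)"""
    P=cloud(c);d=(c['range_z']>0)&(np.hypot(P[...,0]-x,P[...,1]-y)<D/2+.008)&(abs(P[...,2]-zr)<.004)
    Q=P[d][:,:2]
    f=lambda q:np.clip(np.abs(np.hypot(*(Q-q).T)-(D/2-.0015))-.002,0,None)
    s=least_squares(f,[x,y],loss='soft_l1',f_scale=.001)
    a=np.degrees(np.arctan2(Q[:,1]-s.x[1],Q[:,0]-s.x[0]))
    return (s.x*1000).round(1),len(Q),circ(Q),np.histogram(a,8,(-180,180))[0]
E
cat > look.py <<'E'
import sys
from bench import read_state, viewer, r
from h import *
n,x,y,zr,D=sys.argv[1],*map(float,sys.argv[2:6])
s=read_state();print(s['time'],s['ee_pos'].round(4),s['eef_rot'].round(4),round(s['width'],4))
c=viewer.camera('wrist');cv2.imwrite(f'pics/{n}.png',c['pixels'][:,:,::-1]);np.savez(n+'.npz',**c)
print(rimfit(c,x,y,zr,D))
tip=s['ee_pos'];P=cloud(c);d=(c['range_z']>0)&(np.hypot(P[...,0]-tip[0],P[...,1]-tip[1])<.045)
T=P[d&(abs(P[...,2]-(tip[2]+.0015))<.003)]; print('lid top',len(T),circ(T) if len(T)>5 else '')
E
python3 look.py w2 .6352 -.0703 .054 .032
```

```text
5.525 [ 0.6345 -0.0694  0.1583] [ 0.e+00  1.e+00  1.e-04 -3.e-04] 0.0344
(array([634.9, -71.7]), 399, array([635.3, -72. ,  31.9]), array([50, 48, 52, 55, 51, 47, 44, 52]))
lid top 1999 [624.2 -69.2  52.2]
```

View pics/w2.png

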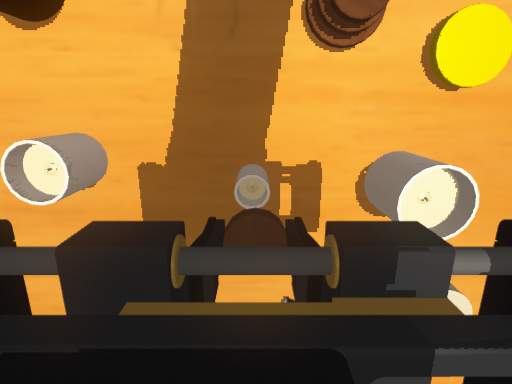

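The wrist view shows the mini candle fully at (252,187) and the held lid above it at (254,235). Next I locate the held lid in the same frame.

```bash
python3 - <<'E'
from h import *
c=dict(np.load('w2.npz'));P=cloud(c)
px=c['pixels'].astype(int);v,u=np.indices(px.shape[:2])
d=(u>215)&(u<295)&(v>205)&(v<245)&(c['range_z']>0)
m=d&(px[...,0]-px[...,2]>15)&(P[...,2]>.1)
Q=P[m];print(len(Q),np.percentile(Q,[1,25,50,75,99],axis=0).round(4))
T=Q[abs(Q[:,2]-np.percentile(Q[:,2],75))<.003]
print(T.min(0).round(4),T.max(0).round(4))
# edge points: outermost (min x) per column, fit circle radius .0175
E=[]
for uu in range(215,295):
    k=np.where(m[:,uu]&(abs(P[:,uu,2]-.160)<.003))[0]
    if len(k): E.append(P[k[0],uu,:2])
E=np.array(E);s=least_squares(lambda q:np.hypot(*(E-q).T)-.0175,[.634,-.069],loss='soft_l1',f_scale=.0005);print(len(E),s.x.round(4),np.abs(s.fun).mean())
E
```

```text
2182 [[ 0.6171 -0.086   0.1468]
 [ 0.6219 -0.0755  0.1596]
 [ 0.626  -0.0678  0.1605]
 [ 0.6298 -0.0594  0.1611]
 [ 0.6343 -0.0484  0.1715]]
[ 0.6167 -0.0864  0.1581] [ 0.6347 -0.0482  0.1641]
73 [ 0.6346 -0.0689] 0.0005396650562545876
```

Call:
carry_out --pt "-0.01 -0.06 0.3 0 0 0" --pt "0 0 0.5 0 0 0" --pt "0 0 0.5 0 0 0" --pt "0 0 0.4 0 0 0" --pt "0 0 0.25 0 0 0" --pt "0 0 0.12 0 0 0" --pt "0 0 0.1 0 0 0" --pt "0 0 0.1 0 0 0" --pt "0 0 0.04 0 0 0" --pt "0 0 0 0 0 0" --pt "0 0 0 0 0 0"

```text
time: 6.95
ee_pos: [0.6355, -0.0721, 0.0659]
eef_rot: [-0.0, 1.0, 0.0, 0.0]
ft_force: [0.1, 0.1, 0.2]
width: 0.0347
grip_force: 8.0
```

Call:
carry_out --pt "0 0 0.03 0 0 0" --pt "0 0 0 0 0 0" --pt "0 0 0 0 0 0"

```text
time: 7.32
ee_pos: [0.6355, -0.0721, 0.0646]
eef_rot: [0.0, 1.0, 0.0, 0.0]
ft_force: [0.6, 0.6, 0.6]
width: 0.0348
grip_force: 8.0
```

Call:
carry_out --pt "0 0 0 0 0 0" --pt "0 0 0 0 0 0" --pt "0 0 -0.2 0 0 0" --pt "0 0 -0.6 0 0 0" --pt "0 0 -0.8 0 0 0" --pt "0 0 -0.8 0 0 0" --pt "0 0 -0.8 0 0 0" --pt "0.78 0.4 0 0 0 0" --pt "0.78 0.4 0 0 0 0" --pt "0.78 0.4 0 0 0 0" --pt "0.78 0.4 0 0 0 0" --pt "0.78 0.4 0 0 0 0" --pt "0 0 0 0 0 0" --pt "0 0 0 0 0 0" --fingers 48

```text
time: 9.07
ee_pos: [0.48, 0.0076, 0.1932]
eef_rot: [0.0, 1.0, 0.0, 0.001]
ft_force: [0.6, -0.3, -0.3]
width: 0.0482
grip_force: 0.0
```

```bash
cat > look2.py <<'E'
import sys
from bench import read_state, viewer, r
from h import *
n,zt=sys.argv[1],float(sys.argv[2])
s=read_state();print(s['time'],s['ee_pos'].round(4))
c=viewer.camera('wrist');cv2.imwrite(f'pics/{n}.png',c['pixels'][:,:,::-1]);np.savez(n+'.npz',**c)
P=cloud(c);Q=P[(c['range_z']>0)&(np.hypot(P[...,0]-.4785,P[...,1]-.008)<.045)&(abs(P[...,2]-zt)<.004)]
print('lid',len(Q),circ(Q),Q.mean(0).round(4))
for k,(x,y,z,D) in dict(mini=(.635,-.072,.066,.035),small=(.625,.246,.074,.046),med=(.614,-.245,.082,.057)).items():
    Q=P[(c['range_z']>0)&(np.hypot(P[...,0]-x,P[...,1]-y)<.03)&(abs(P[...,2]-z)<.004)]
    if len(Q)>20: print(k,len(Q),circ(Q),Q.mean(0).round(4))
E
python3 look2.py w3 .06
```

```text
9.075 [0.48   0.0076 0.1932]
lid 1715 [478.8   7.7  45.9] [0.478  0.0078 0.0611]
```

Call:
carry_out --pt "0.03 0.01 0.5 0 0 0" --pt "0 0 0.8 0 0 0" --pt "0 0 0.8 0 0 0" --pt "0 0 0.7 0 0 0" --pt "0 0 0.4 0 0 0" --pt "0 0 0.16 0 0 0" --pt "0 0 0 0 0 0" --pt "0 0 0 0 0 0" --fingers 60

```text
time: 10.12
ee_pos: [0.4789, 0.0084, 0.059]
eef_rot: [0.0, 1.0, 0.0, 0.001]
ft_force: [-0.6, 0.9, 0.7]
width: 0.0603
grip_force: 0.0
```

Call:
carry_out --pt "0 0 0 0 0 0" --pt "0 0 0 0 0 0" --pt "0 0 0 0 0 0" --pt "0 0 0 0 0 0" --fingers 40 --force 9

```text
time: 10.62
ee_pos: [0.4784, 0.0084, 0.0584]
eef_rot: [-0.0, 1.0, 0.0, 0.0]
ft_force: [0.4, 0.9, 4.4]
width: 0.0454
grip_force: 9.0
```

Call:
carry_out --pt "0 0 -0.3 0 0 0" --pt "0 0 -0.6 0 0 0" --pt "0 0 -0.8 0 0 0" --pt "0 0 -0.8 0 0 0" --pt "-0.46 0.74 0 0 0 0" --pt "-0.46 0.74 0 0 0 0" --pt "-0.46 0.74 0 0 0 0" --pt "-0.46 0.74 0 0 0 0" --pt "-0.46 0.74 0 0 0 0" --pt "-0.46 0.74 0 0 0 0" --pt "-0.46 0.74 0 0 0 0" --pt "-0.46 0.74 0 0 0 0" --pt "0 0 0 0 0 0" --pt "0 0 0 0 0 0"

```text
time: 12.38
ee_pos: [0.6253, 0.2444, 0.1584]
eef_rot: [0.0, 1.0, -0.0, -0.0]
ft_force: [-0.5, -0.9, 0.4]
width: 0.0458
grip_force: 9.0
```

```bash
cat >> look.py <<'E'
Rl=float(sys.argv[6]);px=c['pixels'].astype(int);E=[];P0=P
m=(c['range_z']>0)&(px[...,0]-px[...,2]>12)&(abs(P[...,2]-(tip[2]+.0018))<.004)&(np.hypot(P[...,0]-tip[0],P[...,1]-tip[1])<Rl+.006)
for uu in range(m.shape[1]):
    k=np.where(m[:,uu])[0]
    if len(k): E.append(P[k[0],uu,:2])
E=np.array(E);s=least_squares(lambda q:np.hypot(*(E-q).T)-Rl,tip[:2],loss='soft_l1',f_scale=.0005);print('held lid',len(E),(s.x*1000).round(1),np.abs(s.fun).mean().round(5))
E
python3 look.py w4 .6246 .245 .062 .043 .023
```

```text
12.375 [0.6253 0.2444 0.1584] [ 3.e-04  1.e+00 -4.e-04 -1.e-04] 0.0458
(array([624.7, 245.4]), 404, array([624.6, 245.7,  43. ]), array([81, 68, 48,  0,  0, 54, 67, 86]))
lid top 3397 [616.8 244.5  63.6]
held lid 107 [626.2 244.5] 0.00103
```

Call:
carry_out --pt "0.02 0.03 0.3 0 0 0" --pt "0 0 0.5 0 0 0" --pt "0 0 0.45 0 0 0" --pt "0 0 0.35 0 0 0" --pt "0 0 0.2 0 0 0" --pt "0 0 0.1 0 0 0" --pt "0 0 0.1 0 0 0" --pt "0 0 0.1 0 0 0" --pt "0 0 0.04 0 0 0" --pt "0 0 0 0 0 0" --pt "0 0 0 0 0 0"

```text
time: 13.8
ee_pos: [0.6247, 0.2463, 0.0727]
eef_rot: [0.0, 1.0, 0.0, 0.0]
ft_force: [0.7, 0.2, 0.1]
width: 0.0455
grip_force: 9.0
```

Release, retreat and return to the stack.

Call:
carry_out --pt "0 0 0 0 0 0" --pt "0 0 0 0 0 0" --pt "0 0 -0.2 0 0 0" --pt "0 0 -0.6 0 0 0" --pt "0 0 -0.8 0 0 0" --pt "0 0 -0.8 0 0 0" --pt "0 0 -0.6 0 0 0" --pt "0.45 -0.74 0 0 0 0" --pt "0.45 -0.74 0 0 0 0" --pt "0.45 -0.74 0 0 0 0" --pt "0.45 -0.74 0 0 0 0" --pt "0.45 -0.74 0 0 0 0" --pt "0.45 -0.74 0 0 0 0" --pt "0.45 -0.74 0 0 0 0" --pt "0.45 -0.74 0 0 0 0" --pt "0 0 0 0 0 0" --pt "0 0 0 0 0 0" --fingers 58

```text
time: 15.92
ee_pos: [0.481, 0.01, 0.1931]
eef_rot: [-0.0, 1.0, 0.0, 0.0]
ft_force: [0.3, -0.0, 0.4]
width: 0.0583
grip_force: 0.0
```

```bash
python3 look2.py w5 .04
```

```text
15.925 [0.481  0.01   0.1931]
lid 2346 [477.4   7.8  56.8] [0.4765 0.0077 0.0411]
```

Call:
carry_out --pt "0.09 -0.04 0.5 0 0 0" --pt "0 0 0.8 0 0 0" --pt "0 0 0.8 0 0 0" --pt "0 0 0.8 0 0 0" --pt "0 0 0.6 0 0 0" --pt "0 0 0.36 0 0 0" --pt "0 0 0 0 0 0" --pt "0 0 0 0 0 0" --fingers 72

```text
time: 16.98
ee_pos: [0.4777, 0.0081, 0.0389]
eef_rot: [-0.0, 1.0, 0.0, 0.001]
ft_force: [0.3, 0.6, 0.1]
width: 0.0717
grip_force: 0.0
```

Call:
carry_out --pt "0 0 0 0 0 0" --pt "0 0 0 0 0 0" --pt "0 0 0 0 0 0" --pt "0 0 0 0 0 0" --fingers 50 --force 10

```text
time: 17.48
ee_pos: [0.4773, 0.0081, 0.0385]
eef_rot: [0.0, 1.0, 0.0, 0.0]
ft_force: [-0.2, -0.1, 6.1]
width: 0.0568
grip_force: 10.0
```

Call:
carry_out --pt "0 0 -0.3 0 0 0" --pt "0 0 -0.6 0 0 0" --pt "0 0 -0.8 0 0 0" --pt "0 0 -0.8 0 0 0" --pt "0 0 -0.6 0 0 0" --pt "-0.43 -0.79 0 0 0 0" --pt "-0.43 -0.79 0 0 0 0" --pt "-0.43 -0.79 0 0 0 0" --pt "-0.43 -0.79 0 0 0 0" --pt "-0.43 -0.79 0 0 0 0" --pt "-0.43 -0.79 0 0 0 0" --pt "-0.43 -0.79 0 0 0 0" --pt "-0.43 -0.79 0 0 0 0" --pt "0 0 0 0 0 0" --pt "0 0 0 0 0 0"

```text
time: 19.35
ee_pos: [0.6144, -0.2443, 0.1622]
eef_rot: [-0.0, 1.0, 0.0, -0.0]
ft_force: [-0.1, 0.3, 0.1]
width: 0.0564
grip_force: 10.0
```

```bash
python3 look.py w6 .6146 -.2454 .070 .054 .0285
```

```text
19.35 [ 0.6144 -0.2443  0.1622] [-0.e+00  1.e+00  2.e-04 -2.e-04] 0.0564
(array([ 615. , -245.3]), 419, array([ 612.9, -245.4,   53.3]), array([114,  90,  15,   0,   0,   6,  88, 106]))
lid top 5609 [ 605.9 -244.1   74.3]
held lid 129 [ 615.  -244.1] 0.00087
```

Call:
carry_out --pt "0 -0.03 0.3 0 0 0" --pt "0 0 0.5 0 0 0" --pt "0 0 0.4 0 0 0" --pt "0 0 0.3 0 0 0" --pt "0 0 0.2 0 0 0" --pt "0 0 0.1 0 0 0" --pt "0 0 0.1 0 0 0" --pt "0 0 0.1 0 0 0" --pt "0 0 0.03 0 0 0" --pt "0 0 0 0 0 0" --pt "0 0 0 0 0 0"

```text
time: 20.78
ee_pos: [0.6147, -0.2461, 0.0811]
eef_rot: [0.0, 1.0, -0.0, 0.0]
ft_force: [-0.3, -0.2, 0.5]
width: 0.057
grip_force: 10.0
```

Call:
carry_out --pt "0 0 0.01 0 0 0" --pt "0 0 0 0 0 0"

```text
time: 21.02
ee_pos: [0.6147, -0.2461, 0.0807]
eef_rot: [0.0, 1.0, 0.0, 0.0]
ft_force: [-0.6, 0.1, 0.6]
width: 0.0568
grip_force: 10.0
```

Call:
carry_out --pt "0 0 0 0 0 0" --pt "0 0 0 0 0 0" --pt "0 0 -0.2 0 0 0" --pt "0 0 -0.6 0 0 0" --pt "0 0 -0.8 0 0 0" --pt "0 0 -0.8 0 0 0" --pt "0 0 -0.4 0 0 0" --pt "0.43 0.79 0 0 0 0" --pt "0.43 0.79 0 0 0 0" --pt "0.43 0.79 0 0 0 0" --pt "0.43 0.79 0 0 0 0" --pt "0.43 0.79 0 0 0 0" --pt "0.43 0.79 0 0 0 0" --pt "0.43 0.79 0 0 0 0" --pt "0.43 0.79 0 0 0 0" --pt "0 0 0 0 0 0" --pt "0 0 0 0 0 0" --fingers 70

```text
time: 23.15
ee_pos: [0.4771, 0.0061, 0.1925]
eef_rot: [0.0, 1.0, -0.0, 0.0]
ft_force: [0.5, -1.0, 0.6]
width: 0.0702
grip_force: 0.0
```

```bash
python3 look2.py w7 .02
```

```text
23.15 [0.4771 0.0061 0.1925]
lid 2936 [478.9   8.2  67.8] [0.4776 0.0083 0.0211]
mini 70 [622.  -72.   22.1] [ 0.6191 -0.071   0.0647]
```

Call:
carry_out --pt "-0.04 0.05 0.6 0 0 0" --pt "0 0 0.8 0 0 0" --pt "0 0 0.8 0 0 0" --pt "0 0 0.8 0 0 0" --pt "0 0 0.7 0 0 0" --pt "0 0 0.45 0 0 0" --pt "0 0 0.2 0 0 0" --pt "0 0 0 0 0 0" --pt "0 0 0 0 0 0" --fingers 82

```text
time: 24.32
ee_pos: [0.4792, 0.0086, 0.0192]
eef_rot: [0.0, 1.0, 0.0, 0.001]
ft_force: [-0.6, 1.1, -0.4]
width: 0.082
grip_force: 0.0
```

Call:
carry_out --pt "0 0 0 0 0 0" --pt "0 0 0 0 0 0" --pt "0 0 0 0 0 0" --pt "0 0 0 0 0 0" --fingers 60 --force 10

```text
time: 24.82
ee_pos: [0.4788, 0.0089, 0.0188]
eef_rot: [-0.0, 1.0, 0.0, 0.0]
ft_force: [-0.3, 0.3, 5.7]
width: 0.0678
grip_force: 10.0
```

Call:
carry_out --pt "0 0 -0.3 0 0 0" --pt "0 0 -0.6 0 0 0" --pt "0 0 -0.8 0 0 0" --pt "0 0 -0.8 0 0 0" --pt "0 0 -0.8 0 0 0" --pt "0 0 -0.4 0 0 0" --pt "-0.67 0.28 0 0 0 0" --pt "-0.67 0.28 0 0 0 0" --pt "-0.67 0.28 0 0 0 0" --pt "-0.67 0.28 0 0 0 0" --pt "-0.67 0.28 0 0 0 0" --pt "-0.67 0.28 0 0 0 0" --pt "0 0 0 0 0 0" --pt "0 0 0 0 0 0"

```text
time: 26.58
ee_pos: [0.6387, 0.0753, 0.166]
eef_rot: [0.0, 1.0, -0.0, -0.001]
ft_force: [-0.6, -0.2, -0.1]
width: 0.0673
grip_force: 10.0
```

```bash
python3 look.py w8 .6388 .0756 .078 .065 .034
```

```text
26.575 [0.6387 0.0753 0.166 ] [ 3.e-04  1.e+00 -3.e-04 -7.e-04] 0.0673
(array([638.9,  76.1]), 438, array([633.2,  76.2,  62.7]), array([133,  85,   0,   0,   0,   0,  93, 127]))
lid top 8436 [629.9  75.5  85.5]
held lid 151 [639.2  75.4] 0.00079
```

Call:
carry_out --pt "0 0.02 0.3 0 0 0" --pt "0 0 0.5 0 0 0" --pt "0 0 0.35 0 0 0" --pt "0 0 0.25 0 0 0" --pt "0 0 0.15 0 0 0" --pt "0 0 0.1 0 0 0" --pt "0 0 0.1 0 0 0" --pt "0 0 0.1 0 0 0" --pt "0 0 0.06 0 0 0" --pt "0 0 0 0 0 0" --pt "0 0 0 0 0 0"

```text
time: 28.0
ee_pos: [0.6394, 0.0767, 0.0903]
eef_rot: [0.0, 1.0, 0.0, 0.0]
ft_force: [0.7, 0.3, -0.8]
width: 0.0674
grip_force: 10.0
```

Call:
carry_out --pt "0 0 0.03 0 0 0" --pt "0 0 0 0 0 0"

```text
time: 28.25
ee_pos: [0.6395, 0.0767, 0.089]
eef_rot: [0.0, 1.0, 0.0, 0.0]
ft_force: [0.1, -0.3, -0.7]
width: 0.0676
grip_force: 10.0
```

Call:
carry_out --pt "0 0 0 0 0 0" --pt "0 0 0 0 0 0" --pt "0 0 -0.2 0 0 0" --pt "0 0 -0.6 0 0 0" --pt "0 0 -0.8 0 0 0" --pt "0 0 -0.8 0 0 0" --pt "0 0 -0.6 0 0 0" --pt "0.8 0 0 0 0 0" --pt "0.8 0 0 0 0 0" --pt "0.8 0 0 0 0 0" --pt "0.8 0 0 0 0 0" --pt "0.8 0 0 0 0 0" --pt "0 0 0 0 0 0" --pt "0 0 0 0 0 0" --fingers 80

```text
time: 30.0
ee_pos: [0.48, 0.0768, 0.2096]
eef_rot: [0.0, 1.0, 0.0, 0.001]
ft_force: [0.5, -0.5, 0.4]
width: 0.0798
grip_force: 0.0
```

```bash
python3 - <<'E'
from bench import read_state, viewer
from h import *
print(read_state()['time'],read_state()['ee_pos'])
for n in ['top','scene']:
    c=viewer.camera(n);cv2.imwrite(f'pics/{n}9.png',c['pixels'][:,:,::-1]);P=cloud(c)
    for k,(x,y,z) in dict(mini=(.635,-.0705,.066),small=(.6245,.2465,.074),med=(.6145,-.244,.082),large=(.6388,.077,.09),tin=(.472,.254,.036),jar=(.456,-.2655,.078)).items():
        Q=P[(c['range_z']>0)&(np.hypot(P[...,0]-x,P[...,1]-y)<.045)&(abs(P[...,2]-z)<.0045)]
        if len(Q)<20: print(n,k,len(Q));continue
        A=np.c_[Q[:,:2]-Q[:,:2].mean(0),np.ones(len(Q))];co=np.linalg.lstsq(A,Q[:,2],rcond=None)[0]
        print(n,k,len(Q),circ(Q),'z',co[2].round(4),'tilt',co[:2].round(3))
E
```

```text
30.0 [0.48000301 0.07681762 0.20958208]
top mini 154 [634.7 -70.6  34.5] z 0.0651 tilt [-0.022  0.009]
top small 112 [623.9 252.2  44.1] z 0.0732 tilt [ 0.005 -0.024]
top med 431 [ 614.4 -243.4   57.1] z 0.0812 tilt [-0.006  0.009]
top large 163 [642.8  65.2  60.3] z 0.0893 tilt [-0.006  0.016]
top tin 581 [471.7 253.8  67.7] z 0.0358 tilt [-0.003 -0.006]
top jar 596 [ 455.8 -265.1   65.7] z 0.0768 tilt [-0.003 -0.   ]
scene mini 132 [635.1 -73.9  36.1] z 0.066 tilt [0.045 0.008]
scene small 164 [623.6 244.9  49.6] z 0.0741 tilt [0.013 0.032]
scene med 415 [ 613.8 -248.5   61.5] z 0.082 tilt [0.027 0.006]
scene large 385 [639.1  74.5  70. ] z 0.0901 tilt [0.02  0.013]
scene tin 456 [473.3 250.   71.3] z 0.0363 tilt [0.016 0.009]
scene jar 820 [ 456.2 -268.9   67.7] z 0.0773 tilt [ 0.007 -0.001]
```

View pics/scene9.png

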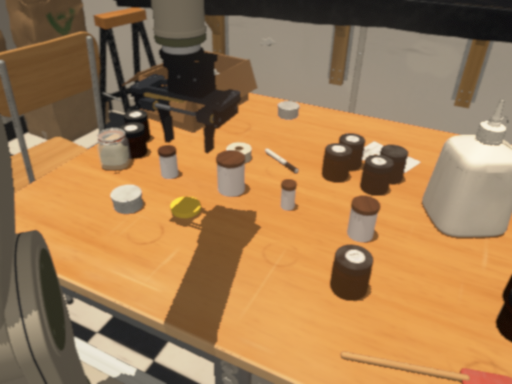

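The scene view shows all four lids flat on their own candles: (168,150), (231,158), (288,185) and (363,205). Their top heights match fully seated (66, 74, 82 and 90 mm), the tin and jar have not moved, and the gripper is clear.

```bash
python3 -c "
from bench import r
print(r.close_job())"
```

```text
the job is handed in; nothing more can be done
None
```

All four lids are seated on their own candles, the jar and tin did not move, and the job was handed in at about 30 s of the 96 s allowed; no verdict was shown.

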